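# Hold a chambered slide flush on the tilted stage of a bench imager

## Robot

A 7-joint arm with a two-finger parallel gripper is mounted at the origin on the work surface. World frame = base frame: x ahead of the robot, y to its left, z up, the work surface at z = 0. Lengths are in m, angles in degrees, forces in N, time in s.
With the tool pointing down it reaches from about 0.425 to 0.875 m from the base axis. Payload 4.7 kg.
Tool frame: the origin (TCP) lies at the very end of the fingers, on their centre line; the grasp point (between the pads) lies 19 mm behind it; z points along the fingers, y is the direction in which the jaws open and shut (so a half turn about z gives the same grasp; the last joint's range is limited). The gripper opens to 87 mm and grips with 3 to 60 N. Pads are 19 mm wide; open, the fingers measure 117 mm over their backs; the gripper's body (75 mm by 190 mm) begins 51 mm behind the grasp point.
Start: joints at [0.808, 18.392, -4.016, 83.108, 1.295, 78.541, -3.26], TCP at [0.65, -0, 0.223] pointing down, gripper open.
Joint ranges: [-163.93, 163.93], [-17.29, 119.83], [-79.2, 71.16], [3.27, 140.29], [-89.18, 269.18], [5.43, 117.66], [-154.24, 154.24]. Speed limits (degrees/s): [147.25, 147.25, 180, 180, 180, 180, 180].

## Interface

Orientations are given as [roll, pitch, yaw] about the fixed x, y, z axes, in that order (R = Rz(yaw) Ry(pitch) Rx(roll)).
In Python, from cell import monitor, imaging, ticket, spot_in, pinpoint gives the robot as it stands.
- The arm moves only by the tool servo_tool, never from a script. Its argument "targets" is a list of rows, each a list of 5 numbers: the opening in per cent of the stroke, from 0 (shut) to 100 (fully open), then the shift along the tool's x, y, z in m, then the turn about the tool's z in rad. In form: [[grip, dx, dy, dz, turn], ...]. A call has 1 to 5 rows; each row is the pose to reach, as a shift and turn from the pose commanded when the call began, along the tool's axes at that moment; what a row does not reach only later rows make up. A row lasts 1/8 s, in which the tool goes at most 62.5 mm and 10.7 degrees, less where a joint would pass 70% of its speed; a pose out of reach is approached as far as the arm can. A call with a gripper value outside its range is refused whole. The fingers move at their own pace and stop on an object; "grip_force" is the grip in N (left out, the last holds). Time passes only in rows, so rows that repeat a pose let the fingers close. It gives the time, the measured TCP pose, the force and the opening at its end, in the units of the state.
- monitor.get_obs(): the state, without advancing time (a new reading comes with each control period).
- imaging.read_camera(name): name is "scene" or "side" or "wrist"; returns a dict with "frame" (400x640x3 uint8, blue, green, red), "depth" (400x640 float32, m along the optical axis (not along the pixel's ray), 0 where there is no reading), "K" (3x3 intrinsics, pixels), "world_from_camera" (4x4, takes a point from camera to world coordinates). Camera axes: x right, y down, z forward; pixel columns grow to the right and rows downward; lengths in m; the calibration is good to about 2 mm. The wrist camera is an equidistant fisheye: a pixel r from the principal point sees the ray r / f radians off the axis. A picture is of the moment at which its call begins.
- ticket.sign_off(): hands the job in, once; it reports no verdict.
Trained networks look in the newest picture that a camera, given by its name, has taken for a name from the list of things; names that differ only in an ending like _2 or _b are one class to them, and where a whole thing is asked for, a point or a joint stands for the part that bears it (a point fixed in the world has none). Each returns a list of dicts, best first, with "confidence" (0 to 1); they miss things now and then, are a little off and sometimes report something else, mostly with a low value. They report only what shows in the picture. A call takes as long as a camera call. They do not tell look-alikes from the thing itself.
- spot_in(camera, label): "at" ([column, row] in pixels, amid what is visible of it).
- pinpoint(camera, label): "at" ([column, row] in pixels: a listed point, or the origin of a listed thing).
The state is a dict: "time_s": time; "qpos": joint angles; "joint_velocities": joint speeds; "effort": joint torques, N m; "tool_pos": TCP position; "tool_rot": TCP orientation; "force": force on the tool from outside, world axes, zero at the start; "wrist_torque": the same for the moment, N m; "grip_width": finger opening in m.
Only numpy, scipy, OpenCV 4.12 (cv2) and the standard library are available. Lean on these libraries where they do the work, as an engineer would, in place of code of your own. Each camera call takes 0.05 s, during which the arm holds its last target.

## Task

The cells in the chambered slide on the black mat are to be watched on the tilted stage of the bench imager. First lock the imager's carriage where it stands by turning its T-shaped clamp knob clockwise until tight; then pick up the chambered slide, tilt it to the slope and hold it with light pressure, glass side flush on the sloped stage, centred over the viewing hole with its length running up the slope. Finish while still gripping it and pressing it there; do not press hard, do not push the carriage along, and leave the other things where they are.

Things in the scene. Friction and masses are not known exactly. Their poses are not given: they have to be found in the camera images.
- slide: Chambered culture slide: a clear glass plate 76 x 26 x 2 mm (x, y, z) carrying a clear plastic block of wells 58 mm long, 26 mm wide, with a white lid; the top of the lid is 14 mm above the underside. Origin: centre of the glass underside. x = its length (the bare 18 mm label end is at -x, the wells reach from x = -22 to +36 mm), z = up out of the lid. It lies lid up on the mat; about 30 g. Grip it across its 26 mm width, over the wells.
- mat: Flat black rubber mat 220 x 140 x 3 mm on the bench under the slide. Origin: centre of its underside. It does not move.
- carriage: Carriage of the imager, a bare aluminium block 200 x 86 x 18 mm that slides along a rail (its x axis) on a grey base fixed to the bench. Origin: on the rail's top, 30 mm above the bench; x points along the rail, from the clamp knob (at x = -95 mm) to the sloped stage; z up. It slides with about 1 N of push while the clamp is loose (up to 50 mm either way of the rail's middle) and holds more than 20 N when locked. All of it moves together: knob, stage and camera.
- clamp_knob (a joint): Turning angle of the clamp knob in rad: 0 = fully loose, grows clockwise seen from above; it needs about 0.08 to 0.14 N m; the brake bites from about 0.2, from 1.05 on it is locked, stop at 1.4. It stays where it is left.
- clamp_grip (a point): Point to grip on the clamp knob, on its upright turning axis. The knob is a black T-bar 46 mm long (x axis of this point), 12 mm thick (y), 24 mm tall, on a thin stem; this point lies 11 mm below the bar's top, 87 mm above the bench, and 13 mm above the bar's underside; below the bar there is 14 mm of free height round the stem.
- stage: Sloped black stage plate of the imager, 115 mm up the slope, 100 mm wide, 6 mm thick, with a 22 mm round viewing hole in its middle; its low edge is the one toward the knob. Origin: on the tilt hinge at the low edge, 4 mm under the upper face; x = up the slope in the plate, y = level across it, z = normal to the face, upwards. Its slope is set somewhere between 10 and 26 degrees and its stiff hinge stays there. The face is flat, with no ledge or rim.
- stage_centre (a point): Centre of the viewing hole, on the upper face of the stage plate (57.5 mm up the slope from the low edge); axes as stage.
- well_plate: Clear six-well plate 128 x 86 x 20 mm, on the bench; leave alone. Origin: centre of its underside.
- flask: Small clear culture flask lying flat, about 101 x 52 x 26 mm with its cap; leave alone. Origin: underside.
- dishes: Two stacked clear culture dishes, 58 mm across, 26 mm high; leave alone. Origin: centre of the underside.
- marker: Marker pen 118 x 12 x 13 mm lying on the mat beyond the slide's end; leave alone. Origin: centre of its underside, y along the pen.
Not all that is in view belongs to the job. Leave any yellow look-alike of the slide alone.

How it is judged (in metres and radians):
On the way, in this order (a step that is already met when the one before it is completed fails the run):
1. the clamp is locked, with the carriage still where it stood (value of joint clamp_knob above 1.05 rad and distance of carriage from where it was at the start of the episode below 0.01 m), for 0.2 s.
2. the slide is lifted clear of the mat in the gripper (height (world z) of slide above 0.04 m and contact force between the fingers and slide above 1 N and contact force between slide and mat below 0.05 N), for 0.2 s.
At the end, for the whole second after the job is handed in: Clamp at 1.05 rad or more; carriage within 10 mm of its start; slide still, gripped, flat on the stage (2.6 degrees, 2 mm), within 10 mm of the hole's centre, its length within 10 degrees of straight up the slope, pressed with 1.5 to 25 N (all of step 1 and angle between the z axis of slide and the z axis of stage_centre, either way round below 0.045 rad and z of slide in the frame of stage_centre between -0.002 and 0.002 m and distance between slide and stage_centre below 0.01 m and angle between the x axis of slide and the x axis of stage_centre, either way round below 0.17 rad and contact force between slide and stage between 1.5 and 25 N and contact force between the fingers and slide above 1.5 N and linear speed of slide below 0.01 m/s); the arm keeps its last pose, push and grip.
It fails at once if the slide is pressed on the stage with more than 40 N (contact force between slide and stage above 40 N).
It fails at once if a bystander is moved more than 25 mm (distance of any of well_plate, flask, dishes, marker from where it was at the start of the episode above 0.025 m).
It also fails if it takes over 54 s, if anything falls off the work surface, if the arm or the gripper's body presses on something with over 40 N, if the wrist force passes 120 N, or if a joint passes its speed limit or range.

## Working session

There is one attempt and no reset: what is moved stays moved. The work goes in short steps, Python scripts to look and compute and a tool call to move; the robot and the scene stay as the last step left them, time stands still between calls to the robot, and variables do not carry over. Pictures are saved under pics/ and viewed, and the job is handed in when it is done.

Besides the shell and the picture viewer there is one more tool, called after "Emit:" as name(argument=value, ...), one argument or row to a line, values as JSON. servo_tool: Moves the arm, as the interface text tells. Its arguments: {"type":"object","properties":{"targets":{"type":"array","items":{"type":"array","items":{"type":"number"}}},"grip_force":{"type":"number"}},"required":["targets"]}

```bash
mkdir -p pics; ls
python3 - <<'E'
from cell import monitor, imaging, ticket, spot_in, pinpoint
import cv2
print(monitor.get_obs())
for n in ("scene","side","wrist"):
    d=imaging.read_camera(n); cv2.imwrite(f"pics/{n}0.png",d["frame"]); print(n,d["K"].tolist(),d["world_from_camera"].round(4).tolist())
    for l in ("slide","clamp_grip","stage_centre","stage","carriage","marker"):
        try: print(n,l,[(p["at"],round(p["confidence"],2)) for p in pinpoint(n,l)][:3])
        except Exception as e: print(l,e)
E
```

```text
pics
{'time_s': 0.0, 'qpos': array([ 0.80761558, 18.43927838, -4.01614007, 83.17470041,  1.29620224,
       78.54110661, -3.25907468]), 'joint_velocities': array([-0.00387854,  0.01268269, -0.03759594,  0.03115309, -0.0066685 ,
       -0.09656767, -0.00628567]), 'effort': array([-2.58547143e-04, -4.91284704e+01, -4.03903294e-01, -3.12526345e+01,
       -6.40594075e-02,  4.37659642e-02,  1.61017233e-04]), 'tool_pos': array([ 6.49445177e-01, -4.92644308e-05,  2.21460897e-01]), 'tool_rot': array([-1.79890228e+02,  6.74947899e-03,  9.00038789e+01]), 'force': array([0.03630134, 0.62782204, 0.51304593]), 'wrist_torque': array([-0.01118994,  0.0032097 ,  0.00421269]), 'grip_width': 0.08709121640786559}
scene [[439.29465936382195, 0.0, 319.09018254417396], [0.0, 439.29465936382195, 201.29380819341273], [0.0, 0.0, 1.0]] [[0.7244, 0.5324, -0.4379, 1.1027], [0.6891, -0.5764, 0.4391, -0.4932], [-0.0186, -0.6199, -0.7845, 1.0535], [0.0, 0.0, 0.0, 1.0]]
scene slide [([387.4, 134.9], 0.7)]
scene clamp_grip [([290.9, 198.3], 0.48)]
scene stage_centre [([318.4, 213.0], 0.8)]
scene stage [([303.4, 209
[... 380 characters left out ...]
.3, 351.9], 0.62), ([317.3, 242.7], 0.49)]
side clamp_grip [([369.6, 187.2], 0.5)]
side stage_centre [([330.5, 169.5], 0.76)]
side stage []
side carriage [([342.4, 195.4], 0.84), ([349.4, 149.5], 0.31)]
side marker [([336.3, 305.4], 0.53)]
wrist [[309.70691628693146, 0.0, 320.82313346390055], [0.0, 309.70691628693146, 194.04215813227165], [0.0, 0.0, 1.0]] [[1.0, -0.0001, 0.0007, 0.6511], [0.0001, -0.9706, -0.2408, 0.0649], [0.0007, 0.2408, -0.9706, 0.3854], [0.0, 0.0, 0.0, 1.0]]
wrist slide [([237.8, 37.2], 0.89)]
wrist clamp_grip [([172.5, 192.0], 0.87), ([261.8, 169.8], 0.61)]
wrist stage_centre []
wrist stage [([218.8, 187.1], 0.93)]
wrist carriage [([264.3, 168.7], 0.73)]
wrist marker []
```

View pics/scene0.png

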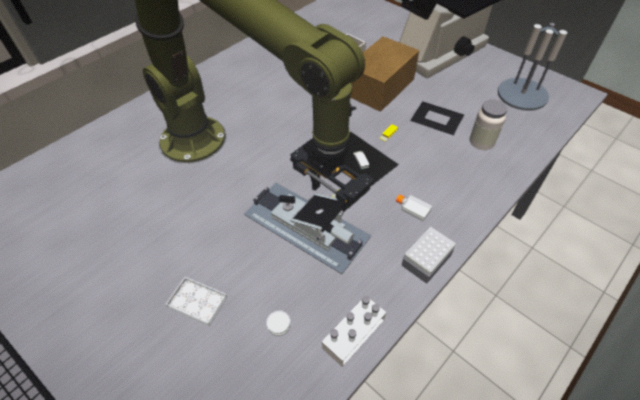

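View pics/side0.png

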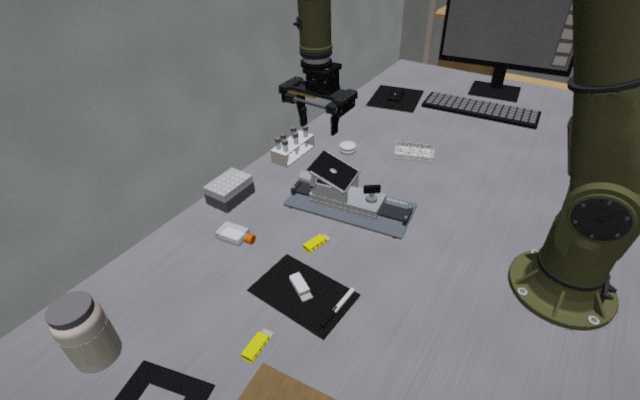

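View pics/wrist0.png

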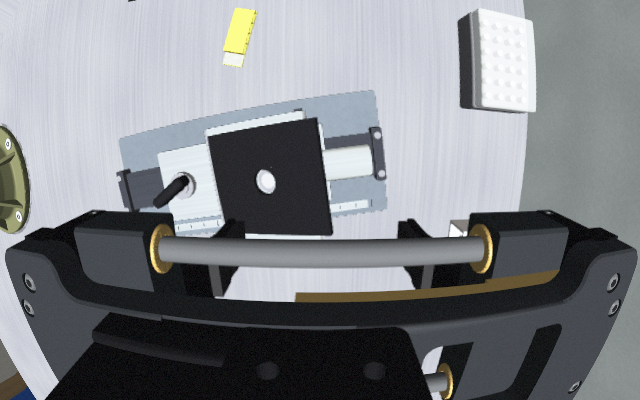

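Candidates for the slide: the white-lidded slide on the mat at side (300,287), and yellow look-alikes at side (316,242) and (257,345). Scene shows the same white one at (362,160). I take the white one on the mat. The T-knob is at wrist (175,188) and the stage hole at (266,181). Next I'll measure and check close crops.

```bash
cat > h.py <<'E'
from cell import monitor, imaging, ticket, spot_in, pinpoint
import numpy as np, cv2
def ray(d,n,uv):
    K=d["K"]; uv=np.atleast_2d(np.array(uv,float))
    x=(uv-[K[0,2],K[1,2]])/K[0,0]
    if n=="wrist":
        r=np.linalg.norm(x,axis=1,keepdims=True)+1e-12
        v=np.hstack([x/r*np.sin(r),np.cos(r)])
        return v/v[:,2:]
    return np.hstack([x,np.ones((len(x),1))])
def pt(d,n,uv,depth=None):
    uv=np.atleast_2d(np.array(uv,float))
    if depth is None: depth=d["depth"][uv[:,1].round().astype(int),uv[:,0].round().astype(int)]
    p=ray(d,n,uv)*np.reshape(depth,(-1,1)); T=d["world_from_camera"]
    return p@T[:3,:3].T+T[:3,3]
def onz(d,n,uv,z):
    T=d["world_from_camera"]; v=ray(d,n,uv)@T[:3,:3].T
    return T[:3,3]+v*((z-T[2,3])/v[:,2:])
def cloud(d,n):
    vv,uu=np.mgrid[0:400,0:640]; uv=np.c_[uu.ravel(),vv.ravel()]
    return pt(d,n,uv,d["depth"].ravel()).reshape(400,640,3)
E
python3 - <<'E'
from h import *
for n in ("side","wrist"):
    d=imaging.read_camera(n); c=cloud(d,n); c[d["depth"]==0]=np.nan
    np.savez(f"{n}0.npz",c=c,f=d["frame"])
    for l in ("slide","clamp_grip","stage_centre","well_plate","flask","dishes","marker"):
        for p in pinpoint(n,l)[:3]:
            print(n,l,p["at"],round(p["confidence"],2),pt(d,n,p["at"]).round(4))
    if n=="wrist":
        # stage plane
        f=d["frame"]; 
        reg=[(u,v) for u in range(225,320,3) for v in range(135,225,3) if np.hypot(u-266,v-181)>16]
        P=pt(d,n,reg); P=P[(P[:,2]>0.06)]
        m=np.median(P,0)
        for _ in range(5):
            ce=P.mean(0); w=np.linalg.svd(P-ce)[2][2]; w*=np.sign(w[2]); r=(P-ce)@w; P=P[abs(r)<0.003]
        print("plane",ce,w,np.degrees(np.arccos(w[2])),len(P),r.std())
        cv2.imwrite("pics/wc.png",cv2.resize(f[80:245,100:400],None,fx=2.6,fy=2.6,interpolation=2))
    else:
        f=d["frame"];cv2.imwrite("pics/sc.png",cv2.resize(f[220:370,220:380],None,fx=4,fy=4,interpolation=2))
        cv2.imwrite("pics/sc2.png",cv2.resize(f[140:240,270:430],None,fx=4.5,fy=4.5,interpolation=2))
E
```

```text
side slide [317.8, 243.6] 0.85 [[0.5382 0.1803 0.0125]]
side slide [296.7, 291.8] 0.63 [[0.4923 0.3324 0.0126]]
side slide [257.4, 347.8] 0.55 [[0.4746 0.4861 0.0147]]
side clamp_grip [372.7, 188.4] 0.74 [[ 0.4835 -0.0039  0.0915]]
side clamp_grip [332.9, 171.3] 0.74 [[0.6004 0.0087 0.1122]]
side stage_centre [332.6, 168.1] 0.93 [[0.6059 0.0015 0.1167]]
side flask [235.6, 241.2] 0.66 [[0.715  0.2902 0.021 ]]
side flask [348.2, 147.8] 0.45 [[ 0.702  -0.2468  0.0247]]
side dishes [349.4, 148.3] 0.71 [[ 0.6946 -0.2423  0.0273]]
side marker [335.1, 304.6] 0.51 [[0.4036 0.3123 0.0064]]
wrist slide [237.7, 35.3] 0.75 [[0.55   0.1721 0.0143]]
wrist clamp_grip [169.5, 195.4] 0.66 [[ 0.493  -0.0082  0.0967]]
wrist stage_centre [261.5, 181.9] 0.57 [[0.5967 0.008  0.1098]]
plane [0.59861336 0.01393715 0.1174373 ] [-0.39071738 -0.06279558  0.91836629] 23.31159871526364 212 0.0005853646131352075
```

View pics/wc.png

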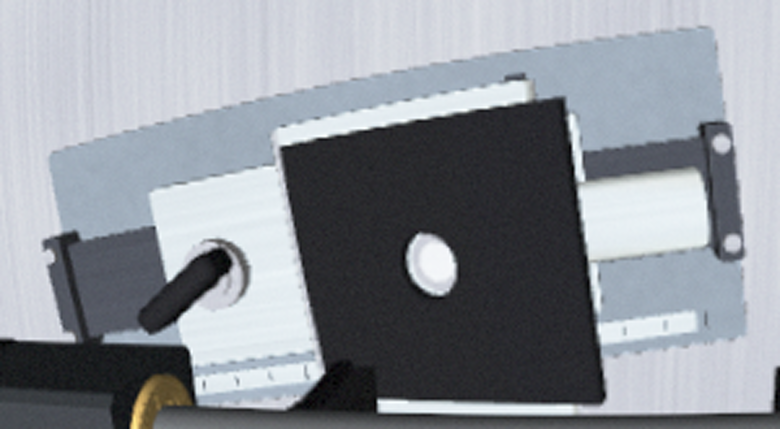

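View pics/sc.png

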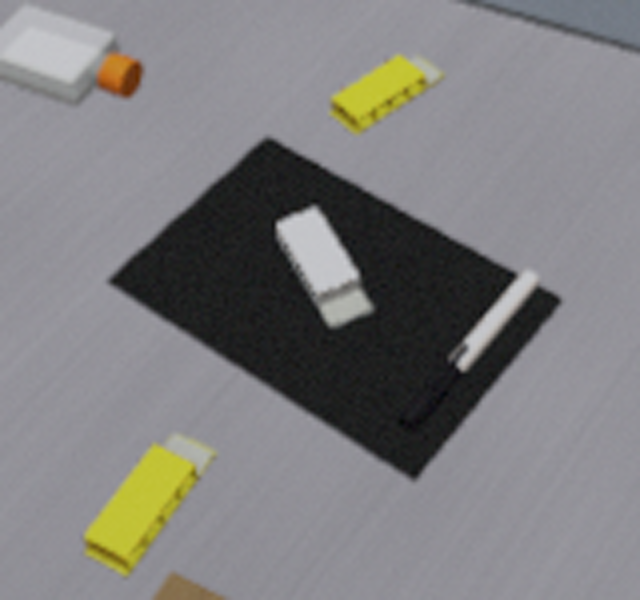

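View pics/sc2.png

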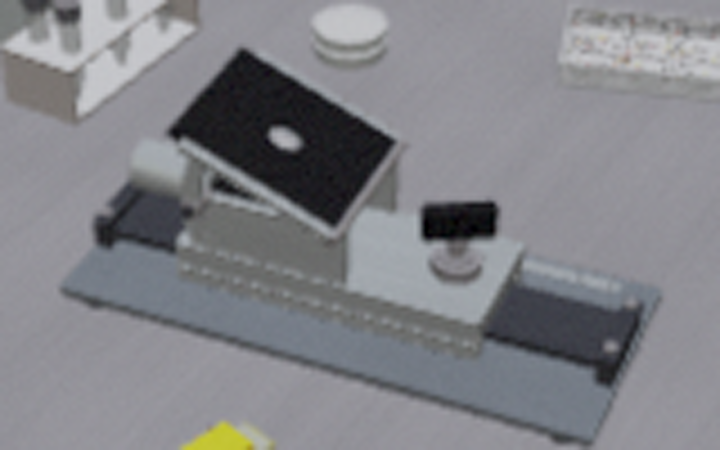

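Crops confirm it: white-lid slide with clear label end toward lower right at side (300,287); T-bar knob at wrist (172,192), running lower-left to upper-right; stage hole at (266,181). The stage slopes about 23°. The commands can't tilt the tool, so the slide has to pivot in a light grip when it meets the slope.

Run:
```python
from h import *
for n in ("side","wrist"):
    z=np.load(f"{n}0.npz"); c=z["c"]; f=z["f"].astype(int)
    dark=f.max(2)<75
    m=dark&(np.hypot(c[...,0]-.49,c[...,1]+.006)<.04)&(c[...,2]>.078)&(c[...,2]<.105)
    P=c[m]; print(n,"knob",len(P),P.mean(0) if len(P) else 0,np.percentile(P[:,2],[5,50,95]))
    top=P[P[:,2]>.093] 
    if len(top)>5:
        r=cv2.minAreaRect((top[:,:2]*1000).astype(np.float32)); print("top",len(top),r,np.degrees(np.arctan2(*np.linalg.svd(top[:,:2]-top[:,:2].mean(0))[2][0][::-1])))
    r=cv2.minAreaRect((P[:,:2]*1000).astype(np.float32)); print(r)
z=np.load("side0.npz"); c=z["c"]; f=z["f"].astype(int)
m=(np.hypot(c[...,0]-.49,c[...,1]-.332)<.06)&(c[...,2]>.010)&(c[...,2]<.03)&(f.min(2)>120)
P=c[m];print("lid",len(P),P.mean(0),np.percentile(P[:,2],[5,50,95]))
t=P[P[:,2]>.0145];print(cv2.minAreaRect((t[:,:2]*1000).astype(np.float32)),len(t))
d=imaging.read_camera("side")
# lid top corners from crop sc.png (4x, offset 220,220)
for uv in [(277,224),(317,207),(359,270),(322,297)]: print("lidtop",onz(d,"side",[220+uv[0]/4,220+uv[1]/4],.017).round(4))
for uv in [(373,310),(331,327)]: print("glass",onz(d,"side",[220+uv[0]/4,220+uv[1]/4],.004).round(4))
# carriage rail base direction, using wrist bars
```

```text
side knob 124 [ 0.48559815 -0.00201285  0.09109195] [0.08092394 0.09179036 0.09898523]
top 55 ((486.1418151855469, -4.210227966308594), (43.64675521850586, 11.05953598022461), 38.565452575683594) -142.2169784249763
((486.0259094238281, -3.970733642578125), (43.757225036621094, 11.541894912719727), 37.90031433105469)
wrist knob 472 [ 0.49378642 -0.00407309  0.09492233] [0.08451909 0.09657388 0.09825057]
top 389 ((490.4252624511719, -5.886268615722656), (44.64149475097656, 11.909732818603516), 35.7348518371582) -144.14154641161537
((490.7907409667969, -5.635948181152344), (45.49753952026367, 11.961569786071777), 36.34829330444336)
lid 238 [0.5011825  0.31238404 0.01775473] [0.01531177 0.01792989 0.02002123]
((502.75714111328125, 311.4471740722656), (25.985652923583984, 59.40586471557617), 61.392513275146484) 232
lidtop [[0.5319 0.3073 0.017 ]]
lidtop [[0.5199 0.2845 0.017 ]]
lidtop [[0.4723 0.3098 0.017 ]]
lidtop [[0.4788 0.3361 0.017 ]]
glass [[0.4561 0.3203 0.004 ]]
glass [[0.4692 0.3422 0.004 ]]
```

Emit:
servo_tool(
  targets=[
    [55,-0.002,-0.05,0,-0.18],
    [55,-0.004,-0.1,0,-0.36],
    [55,-0.0055,-0.16,0,-0.54],
    [55,-0.0055,-0.16,0.02,-0.72],
    [55,-0.0055,-0.16,0.04,-0.9],
  ],
  grip_force=20,
)

```text
time_s: 2.52
tool_pos: [0.4898, -0.0057, 0.1831]
tool_rot: [179.9, 0.1, 141.9]
force: [-0.6, 0.8, -1.1]
grip_width: 0.0498
```

Emit:
servo_tool(
  targets=[
    [55,0,0,0,-0.18],
    [55,0,0,0,-0.36],
    [55,0,0,0,-0.54],
    [55,0,0,0,-0.72],
    [55,0,0,0,-0.9],
  ],
)

```text
time_s: 3.15
tool_pos: [0.4901, -0.0055, 0.1828]
tool_rot: [-180.0, 0.0, -166.5]
force: [-0.9, -0.3, 0.0]
grip_width: 0.0479
```

Emit:
servo_tool(
  targets=[
    [55,0,0,0,-0.17],
    [55,0,0,0,-0.34],
    [55,0,0,0,-0.405],
    [55,0,0,0,-0.405],
  ],
)

```text
time_s: 3.65
tool_pos: [0.4901, -0.0055, 0.1827]
tool_rot: [-180.0, 0.0, -143.7]
force: [-0.0, 0.1, 0.0]
grip_width: 0.0475
```

Run:
```python
from h import *
o=monitor.get_obs(); print(o["tool_pos"],o["tool_rot"],o["qpos"],o["grip_width"],o["force"])
d=imaging.read_camera("wrist"); cv2.imwrite("pics/w1.png",d["frame"]); c=cloud(d,"wrist"); f=d["frame"].astype(int)
m=(f.max(2)<75)&(np.hypot(c[...,0]-.49,c[...,1]+.006)<.04)&(c[...,2]>.093)&(c[...,2]<.105)
P=c[m]; print(len(P))
if len(P)>5: print(cv2.minAreaRect((P[:,:2]*1000).astype(np.float32)))
for l in ("clamp_grip","stage_centre","slide"): print(l,[(p["at"],p["confidence"],pt(d,"wrist",p["at"]).round(4)) for p in pinpoint("wrist",l)])
```

```text
[ 0.4900863  -0.00552012  0.1827332 ] [-1.79983313e+02  1.68197803e-02 -1.43706948e+02] [ 5.36938767e+00  7.17301041e-01 -7.87676505e+00  1.08144719e+02
  1.08659151e-01  7.11215200e+01  1.23751165e+02] 0.04754902433925158 [-0.04219685  0.13924981  0.04050915]
655
((488.64178466796875, -7.110008239746094), (44.47637939453125, 10.668558120727539), 36.59831237792969)
clamp_grip [([323.1, 196.0], 0.78, array([[ 0.4884, -0.0057,  0.0974]]))]
stage_centre []
slide []
```

View pics/w1.png

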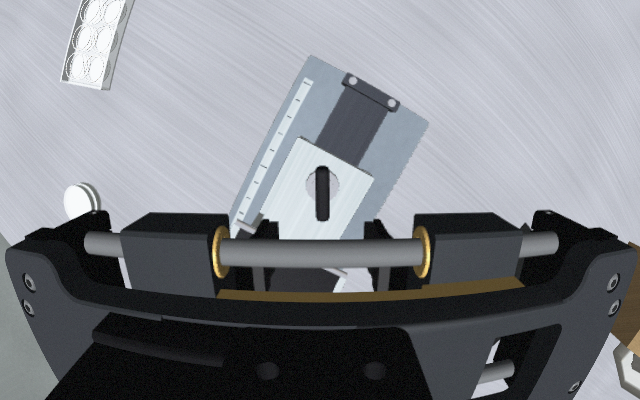

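Bar is vertical in the image at column 322, midway between the fingers. Going down and gripping.

Emit:
servo_tool(
  targets=[
    [55,0,0,0.04,0],
    [55,0,0,0.08,0],
    [55,0,0,0.11,0],
    [55,0,0,0.111,0],
    [40,0,0,0.111,0],
  ],
)

```text
time_s: 4.47
tool_pos: [0.4909, -0.0055, 0.0727]
tool_rot: [-179.9, 0.1, -143.7]
force: [0.4, 0.3, 1.2]
grip_width: 0.0436
```

Emit:
servo_tool(
  targets=[
    [25,0,0,0,0],
    [15,0,0,0,0],
    [8,0,0,0,0],
    [4,0,0,0,0],
    [0,0,0,0,0],
  ],
  grip_force=20,
)

```text
time_s: 5.1
tool_pos: [0.4902, -0.0045, 0.0721]
tool_rot: [180.0, 0.1, -143.6]
force: [-1.4, 2.9, 5.2]
grip_width: 0.012
```

Emit:
servo_tool(
  targets=[
    [0,0,0.001,0,0],
    [0,0,0.001,0,0.12],
    [0,0,0.001,0,0.24],
    [0,0,0.001,0,0.36],
    [0,0,0.001,0,0.48],
  ],
  grip_force=25,
)

```text
time_s: 5.72
tool_pos: [0.4906, -0.0054, 0.0721]
tool_rot: [-179.9, 0.1, -171.4]
force: [1.1, 0.4, 3.0]
grip_width: 0.0118
```

Run:
```python
from h import *
o=monitor.get_obs(); print(o["tool_pos"],o["tool_rot"],o["wrist_torque"],o["grip_width"],o["force"])
```

```text
[ 0.49058961 -0.0054199   0.07209192] [-1.79921514e+02  1.37616699e-01 -1.71391881e+02] [ 0.28072049 -0.23738695  0.10825801] 0.011791837762657527 [1.06680889 0.43902398 3.00263951]
```

Emit:
servo_tool(
  targets=[
    [0,0,0,0,0.15],
    [0,0,0,0,0.3],
    [0,0,0,0,0.45],
    [0,0,0,0,0.6],
    [0,0,0,0,0.72],
  ],
)

```text
time_s: 6.35
tool_pos: [0.4903, -0.0068, 0.0721]
tool_rot: [-179.9, 0.2, 147.3]
force: [0.3, -2.5, 4.5]
grip_width: 0.0119
```

Emit:
servo_tool(
  targets=[
    [0,0,0,0,0.06],
    [0,0,0,0,0.1],
    [0,0,0,0,0.1],
    [0,0,0,0,0.1],
  ],
)

```text
time_s: 6.85
tool_pos: [0.4903, -0.0068, 0.0721]
tool_rot: [-179.9, 0.2, 141.9]
force: [0.7, -5.6, 5.1]
grip_width: 0.0122
```

Run:
```python
from h import *
o=monitor.get_obs(); print(o["tool_pos"],o["tool_rot"],o["wrist_torque"],o["grip_width"],o["force"])
```

```text
[ 0.49027037 -0.00683009  0.07209466] [-179.93726467    0.18433877  141.88798965] [-1.13105434 -0.23462655  0.64030015] 0.012180356370266343 [ 0.65708152 -5.58285055  5.07471355]
```

Torque rose to 0.64 N·m, so the knob is at its stop. Relaxing a touch, releasing, rising, and looking.

Emit:
servo_tool(
  targets=[
    [0,0,0,0,-0.03],
    [0,0,0,0,-0.04],
    [30,0,0,0,-0.04],
    [50,0,0,0,-0.04],
    [50,0,0,0,-0.04],
  ],
)

```text
time_s: 7.48
tool_pos: [0.4889, -0.0042, 0.071]
tool_rot: [-180.0, -0.1, 144.2]
force: [0.1, 0.1, 0.2]
grip_width: 0.034
```

Emit:
servo_tool(
  targets=[
    [50,0,0,-0.03,0],
    [50,0,0,-0.08,0],
    [50,0,0,-0.13,0],
    [50,0,0,-0.17,0],
    [50,0,0,-0.17,0],
  ],
)

```text
time_s: 8.1
tool_pos: [0.4914, -0.0043, 0.245]
tool_rot: [179.8, 0.3, 144.2]
force: [-1.2, -0.6, -0.4]
grip_width: 0.0432
```

Run:
```python
from h import *
o=monitor.get_obs(); print(o["tool_pos"],o["tool_rot"],o["qpos"],o["grip_width"],o["force"])
d=imaging.read_camera("wrist"); cv2.imwrite("pics/w2.png",d["frame"]); c=cloud(d,"wrist"); f=d["frame"].astype(int)
m=(f.max(2)<75)&(np.hypot(c[...,0]-.49,c[...,1]+.006)<.04)&(c[...,2]>.093)&(c[...,2]<.105)
P=c[m]; print(len(P))
if len(P)>5: print(cv2.minAreaRect((P[:,:2]*1000).astype(np.float32)))
for l in ("clamp_grip","stage_centre","slide"): print(l,[(p["at"],p["confidence"],pt(d,"wrist",p["at"]).round(4)) for p in pinpoint("wrist",l)])
```

```text
[ 0.49136823 -0.00427786  0.24504257] [179.75562081   0.2976525  144.16458012] [  0.79896952  -1.6491868   -3.31965609 103.27228772  -0.1047141
  77.98909433  51.66702611] 0.04323005153754668 [-1.22456238 -0.57676276 -0.39464739]
427
((488.4184265136719, -5.717571258544922), (10.308897018432617, 43.57512283325195), 54.20554733276367)
clamp_grip [([319.1, 183.0], 0.69, array([[ 0.4926, -0.006 ,  0.0975]]))]
stage_centre []
slide [([448.9, 124.1], 0.76, array([[0.5423, 0.1712, 0.0154]])), ([552.6, 7.7], 0.73, array([[0.4885, 0.4554, 0.0145]])), ([497.9, 51.3], 0.64, array([[0.4979, 0.2984, 0.0178]]))]
```

View pics/w2.png

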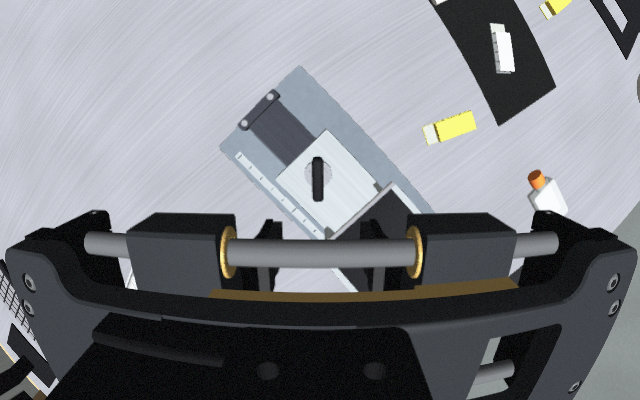

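Bar moved from 36.5° to -35.8° (1.26 rad) and the knob is still at (0.489,-0.006): locked, carriage unmoved. Now over the slide, white at wrist (503,48).

Emit:
servo_tool(
  targets=[
    [70,0.035,0.05,0,-0.03],
    [70,0.07,0.1,0,-0.06],
    [70,0.105,0.15,0,-0.09],
    [70,0.14,0.2,0,-0.12],
    [70,0.17,0.245,0,-0.126],
  ],
)

```text
time_s: 8.93
tool_pos: [0.494, 0.2955, 0.2399]
tool_rot: [-179.9, -0.1, 151.4]
force: [0.7, -1.1, -0.6]
grip_width: 0.0607
```

Emit:
servo_tool(
  targets=[
    [70,0.013,0.015,0.02,0],
    [70,0.013,0.015,0.05,0],
    [70,0.013,0.015,0.08,0],
    [70,0.013,0.015,0.08,0],
  ],
)

```text
time_s: 9.43
tool_pos: [0.4885, 0.3113, 0.1575]
tool_rot: [-179.6, -0.2, 151.4]
force: [-0.6, -0.6, 0.6]
grip_width: 0.0609
```

```bash
cat > look.py <<'E'
from h import *
import sys
o=monitor.get_obs(); print(o["time_s"],o["tool_pos"],o["tool_rot"],o["qpos"].round(1),o["grip_width"],o["force"])
d=imaging.read_camera("wrist"); cv2.imwrite(sys.argv[1],d["frame"]); c=cloud(d,"wrist"); f=d["frame"].astype(int)
m=(np.hypot(c[...,0]-.50,c[...,1]-.311)<.05)&(c[...,2]>.0135)&(c[...,2]<.025)&(f.min(2)>120)
P=c[m]; print(len(P))
if len(P)>5: print(P.mean(0),cv2.minAreaRect((P[:,:2]*1000).astype(np.float32)))
for l in ("slide","marker"): print(l,[(p["at"],p["confidence"],pt(d,"wrist",p["at"]).round(4)) for p in pinpoint("wrist",l)])
E
python3 look.py pics/w3.png
```

```text
9.425 [0.48849756 0.31129897 0.1575096 ] [-179.60548168   -0.24058791  151.38348485] [-18.3  13.6 -19.4  97.4   4.7  70.3  22.6] 0.06085222019708364 [-0.60755367 -0.58905829  0.58767065]
1451
[0.50232483 0.3111454  0.01756497] ((503.07989501953125, 310.7647705078125), (26.35580825805664, 57.655601501464844), 60.8067512512207)
slide [([325.9, 187.1], 0.78, array([[0.4934, 0.3136, 0.0182]])), ([242.7, 278.3], 0.63, array([[0.4736, 0.2822, 0.2076]])), ([456.1, 107.4], 0.63, array([[0.4838, 0.473 , 0.0145]]))]
marker [([284.1, 98.2], 0.81, array([[0.3957, 0.3198, 0.0129]]))]
```

View pics/w3.png

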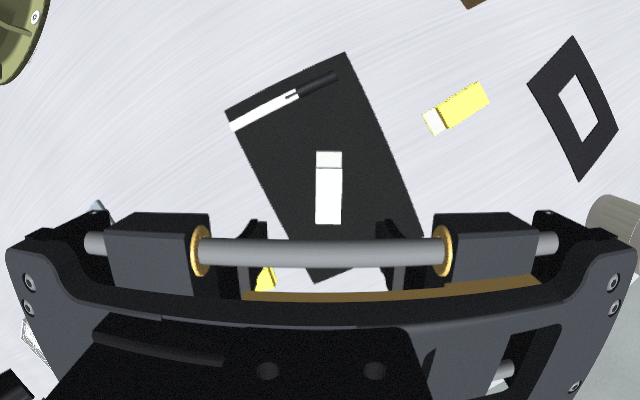

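Emit:
servo_tool(
  targets=[
    [70,-0.006,0.0065,0.03,0.01],
    [70,-0.006,0.0065,0.08,0.01],
    [70,-0.006,0.0065,0.12,0.01],
    [70,-0.006,0.0065,0.13,0.01],
    [70,-0.006,0.0065,0.13,0.01],
  ],
  grip_force=10,
)

```text
time_s: 10.2
tool_pos: [0.5001, 0.3161, 0.0327]
tool_rot: [179.9, 0.0, 150.8]
force: [0.4, 0.0, -0.2]
grip_width: 0.061
```

```bash
python3 look.py pics/w4.png
```

```text
10.2 [0.50005301 0.31613351 0.03267965] [1.79932496e+02 3.63328451e-02 1.50786364e+02] [-19.4  21.8 -18.3 102.7   8.1  56.7  19.8] 0.06100693974434337 [ 0.40797416  0.02088977 -0.15952514]
2502
[0.49562171 0.3150646  0.01757281] ((503.05255126953125, 310.64794921875), (25.70930290222168, 59.04815673828125), 61.27250671386719)
slide [([317.0, 216.9], 0.69, array([[0.4943, 0.3168, 0.0162]])), ([508.7, 92.1], 0.59, array([[0.4834, 0.4672, 0.0143]]))]
marker [([240.9, 77.5], 0.7, array([[0.3988, 0.3192, 0.0149]]))]
```

View pics/w4.png

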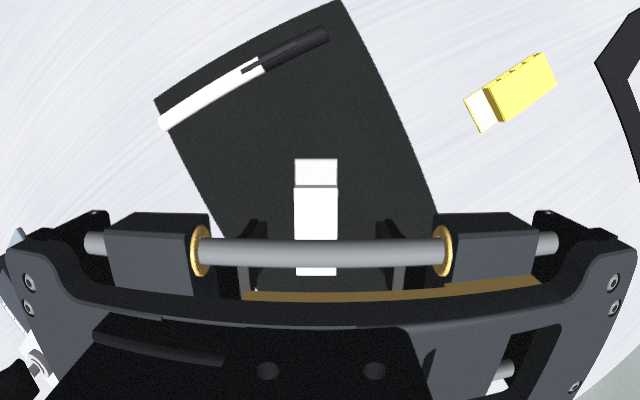

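Emit:
servo_tool(
  targets=[
    [70,0.002,-0.003,0.01,0],
    [70,0.002,-0.003,0.02,0],
    [70,0.002,-0.003,0.023,0],
    [60,0.002,-0.003,0.023,0],
    [50,0.002,-0.003,0.023,0],
  ],
  grip_force=10,
)

```text
time_s: 10.98
tool_pos: [0.4963, 0.3142, 0.0087]
tool_rot: [180.0, 0.0, 150.8]
force: [0.5, 0.1, -0.3]
grip_width: 0.0494
```

Emit:
servo_tool(
  targets=[
    [38,0,0,0,0],
    [32,0,0,0,0],
    [25,0,0,0,0],
    [15,0,0,0,0],
    [15,0,0,0,0],
  ],
  grip_force=10,
)

```text
time_s: 11.6
tool_pos: [0.4962, 0.3141, 0.0087]
tool_rot: [180.0, 0.0, 150.8]
force: [-0.1, -0.0, -0.3]
grip_width: 0.0258
```

Emit:
servo_tool(
  targets=[
    [15,0,0,-0.01,0],
    [15,0,0,-0.05,0],
    [15,0,0,-0.1,0],
    [15,0,0,-0.15,0],
    [15,0,0,-0.2,0],
  ],
)

```text
time_s: 12.22
tool_pos: [0.4959, 0.3139, 0.211]
tool_rot: [180.0, 0.0, 150.8]
force: [0.9, 0.1, -0.6]
grip_width: 0.0259
```

Run:
```python
from h import *
o=monitor.get_obs(); print(o["time_s"],o["tool_pos"],o["tool_rot"],o["grip_width"],o["force"])
for n in ("scene","side"):
    d=imaging.read_camera(n); f=d["frame"]; c=cloud(d,n)
    m=(np.hypot(c[...,0]-.60,c[...,1]-.012)<.045)&(c[...,2]>.09)&(c[...,2]<.15)&(f.max(2)<70)
    P=c[m]
    for _ in range(6):
        ce=P.mean(0); w=np.linalg.svd(P-ce,full_matrices=False)[2][2]; w*=np.sign(w[2]); r=(P-ce)@w; P=P[abs(r)<0.003]
    print(n,"plane",ce,w,np.degrees(np.arccos(w[2])),np.degrees(np.arctan2(-w[1],-w[0])),len(P))
    for p in pinpoint(n,"stage_centre"):
        T=d["world_from_camera"]; v=ray(d,n,p["at"])[0]@T[:3,:3].T; t=((ce-T[:3,3])@w)/(v@w); print(p["at"],p["confidence"],T[:3,3]+t*v)
    u,v=(290,160) if n=="scene" else (280,130)
    cv2.imwrite(f"pics/{n}5.png",cv2.resize(f[v:v+100,u:u+130],None,fx=5,fy=5,interpolation=2))
```

```text
12.225 [0.49588787 0.31393336 0.21095276] [1.79961990e+02 3.11492945e-02 1.50799081e+02] 0.025905235842147066 [ 0.94735254  0.09410551 -0.57216148]
scene plane [0.60078266 0.01137784 0.11676163] [-0.37120552 -0.05194613  0.92709658] 22.013345373145214 7.966183336190819 521
[318.4, 212.0] 0.74 [0.60393037 0.00315128 0.11756102]
side plane [0.57650416 0.01130094 0.10905103] [-0.35347584 -0.05767623  0.9336639 ] 20.98664958862138 9.26721639474857 110
[332.7, 171.3] 0.74 [0.59702481 0.01490989 0.11704288]
```

View pics/scene5.png

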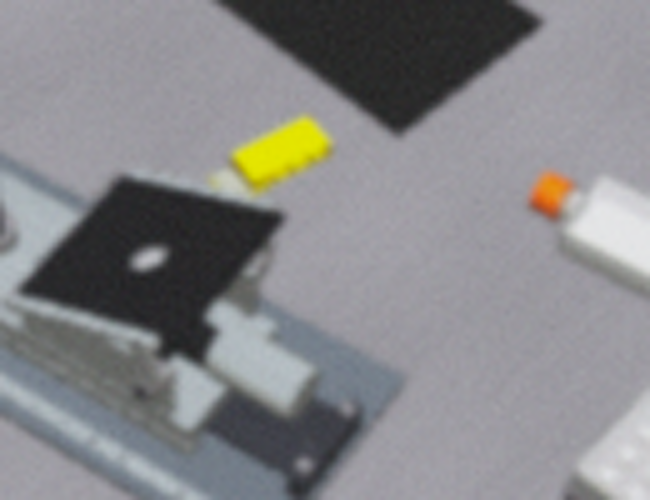

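View pics/side5.png

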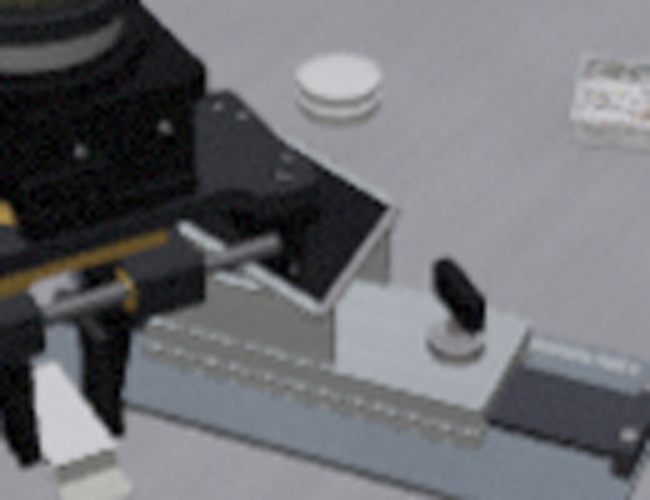

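Run:
```python
from h import *
w=np.array([-.3907,-.0628,.9184]); w/=np.linalg.norm(w); ce=np.array([.5986,.0139,.1174])
def onp(T,v): 
    v=v@T[:3,:3].T; return T[:3,3]+v*(((ce-T[:3,3])@w)/(v@w))[:,None]
d=imaging.read_camera("scene"); q=lambda u,v:(290+u/5,160+v/5)
P=onp(d["world_from_camera"],ray(d,"scene",[q(151,258),q(18,290),q(120,178),q(285,213)])); print(P.round(4))
K=np.array([[309.7069,0,320.823],[0,309.7069,194.042],[0,0,1]]); T=np.array([[1,-.0001,.0007,.6511],[.0001,-.9706,-.2408,.0649],[.0007,.2408,-.9706,.3854],[0,0,0,1]])
g=lambda u,v:(100+u/2.6,80+v/2.6)
P=onp(T,ray(dict(K=K),"wrist",[g(432,264),g(280,147),g(563,98),g(606,403)])); print(P.round(4))
print("edge dir",np.degrees(np.arctan2(*(P[2]-P[1])[1::-1])), "across",np.degrees(np.arctan2(*(P[2]-P[3])[1::-1])), np.linalg.norm(P[2]-P[1]),np.linalg.norm(P[2]-P[3]), "mid", (P[1]+P[3])/2)
```

```text
[[ 0.6083  0.0056  0.121 ]
 [ 0.557  -0.0454  0.0957]
 [ 0.5439  0.0476  0.0964]
 [ 0.6516  0.063   0.1433]]
[[ 0.6028  0.0102  0.1189]
 [ 0.541   0.0507  0.0954]
 [ 0.6479  0.0657  0.1419]
 [ 0.6616 -0.0314  0.1411]]
edge dir 7.98872983740846 across 98.0332887813362 0.11753151418680792 0.09807939080198502 mid [0.60134285 0.00965867 0.11827682]
```

Emit:
servo_tool(
  targets=[
    [15,-0.025,-0.0225,0,-0.06],
    [15,-0.065,-0.059,0,-0.15],
    [15,-0.108,-0.098,0,-0.28],
    [15,-0.15,-0.136,0,-0.42],
    [15,-0.19,-0.172,0,-0.55],
  ],
)

```text
time_s: 13.1
tool_pos: [0.5773, 0.0689, 0.2066]
tool_rot: [-180.0, -0.2, -177.5]
force: [1.1, 0.1, -0.5]
grip_width: 0.0258
```

```bash
cat > tgt.py <<'E'
from h import *
import sys
o=monitor.get_obs(); p=o["tool_pos"]; y=np.radians(o["tool_rot"][2])
g=np.array([float(a) for a in sys.argv[1:4]])-p; x=np.array([np.cos(y),np.sin(y)]); yy=np.array([np.sin(y),-np.cos(y)])
print(o["time_s"],p.round(4),o["tool_rot"].round(2),"F",o["force"].round(2),"M",o["wrist_torque"].round(2),"w",round(o["grip_width"],4)); print("dx,dy,dz",(x@g[:2]).round(4),(yy@g[:2]).round(4),(-g[2]).round(4),"turn",np.radians((o["tool_rot"][2]-188+180)%360-180).round(3), o["qpos"].round(1))
E
python3 tgt.py .5986 .009 .175
```

```text
13.1 [0.5773 0.0689 0.2066] [-179.97   -0.19 -177.47] F [ 1.1   0.14 -0.51] M [ 0.13 -0.11 -0.01] w 0.0258
dx,dy,dz -0.0187 -0.0608 0.0316 turn -0.095 [  1.3  11.2 -12.2  94.1   2.4  75.2  81.2]
```

Emit:
servo_tool(
  targets=[
    [15,-0.009,-0.03,0.0,-0.05],
    [15,-0.0185,-0.06,0.01,-0.095],
    [15,-0.0185,-0.06,0.02,-0.095],
    [15,-0.0185,-0.06,0.03,-0.095],
    [15,-0.0185,-0.06,0.03,-0.095],
  ],
)

```text
time_s: 13.72
tool_pos: [0.5976, 0.0136, 0.1769]
tool_rot: [179.9, -0.2, -172.1]
force: [-0.1, -0.6, -1.2]
grip_width: 0.0256
```

```bash
python3 tgt.py .5986 .009 .14
python3 - <<'E'
from h import *
for n in ("scene","side","wrist"):
    d=imaging.read_camera(n); f=d["frame"]
    u,v=dict(scene=(270,140),side=(260,100),wrist=(240,100))[n]
    cv2.imwrite(f"pics/{n}6.png",cv2.resize(f[v:v+120,u:u+160],None,fx=5,fy=5,interpolation=2) if n!="wrist" else f)
E
```

```text
13.725 [0.5976 0.0136 0.1769] [ 179.94   -0.18 -172.13] F [-0.09 -0.64 -1.16] M [ 0.1  -0.01  0.01] w 0.0256
dx,dy,dz -0.0004 -0.0047 0.0369 turn -0.002 [  5.2  14.1 -10.5  94.    2.6  72.3  92. ]
```

View pics/side6.png

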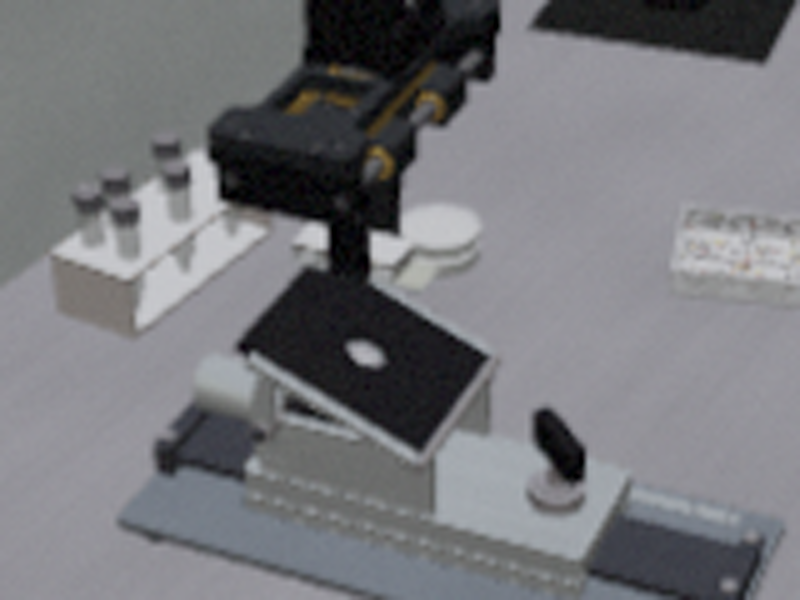

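View pics/wrist6.png

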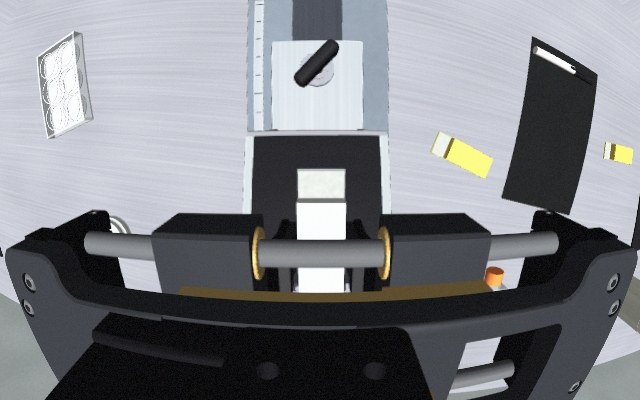

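View pics/scene6.png

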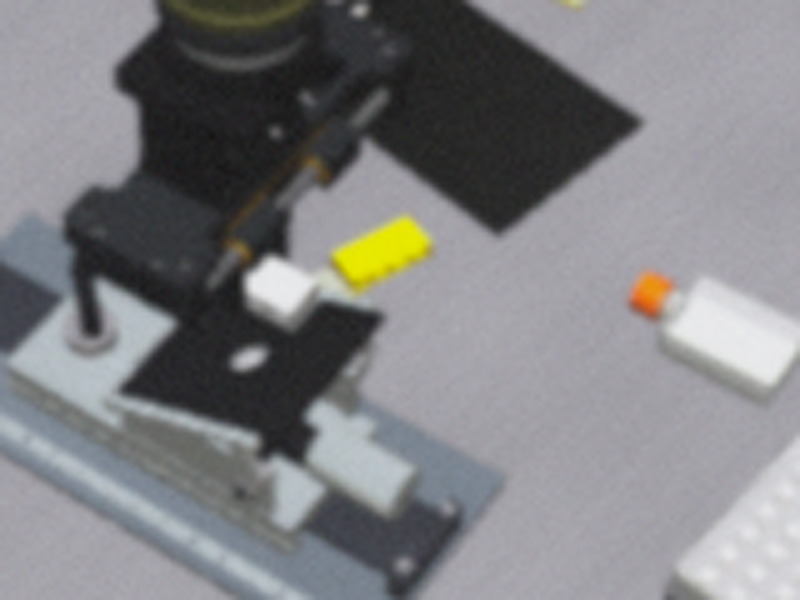

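Wrist view: slide centred at column 322, stage centred at about 315, so the tool is about 4.5 mm off to +y. Correcting, then lowering.

Emit:
servo_tool(
  targets=[
    [15,0,-0.0045,0.01,0],
    [15,0,-0.0045,0.02,0],
    [15,0,-0.0045,0.03,0],
    [15,0,-0.0045,0.033,0],
    [15,0,-0.0045,0.033,0],
  ],
  grip_force=8,
)

```text
time_s: 14.5
tool_pos: [0.5993, 0.0076, 0.1452]
tool_rot: [180.0, -0.0, -172.2]
force: [-0.2, -0.3, -0.2]
grip_width: 0.0261
```

```bash
python3 tgt.py .5986 .009 .1236
```

```text
14.5 [0.5993 0.0076 0.1452] [ 1.8000e+02 -3.0000e-02 -1.7225e+02] F [-0.23 -0.35 -0.22] M [ 0.17 -0.    0.04] w 0.0261
dx,dy,dz 0.0005 0.0015 0.0216 turn -0.004 [  5.5  15.5 -10.3  96.    2.9  68.8  92.3]
```

Emit:
servo_tool(
  targets=[
    [15,0.0005,0.001,0.003,0],
    [15,0.0005,0.001,0.005,0],
    [15,0.0005,0.001,0.007,0],
    [15,0.0005,0.001,0.0085,0],
    [15,0.0005,0.001,0.01,0],
  ],
)

```text
time_s: 15.12
tool_pos: [0.5988, 0.0084, 0.1358]
tool_rot: [-180.0, -0.0, -172.3]
force: [-2.1, 1.1, 1.9]
grip_width: 0.026
```

```bash
python3 tgt.py .5986 .009 .1236
```

```text
15.125 [0.5988 0.0084 0.1358] [-1.7999e+02 -1.0000e-02 -1.7226e+02] F [-2.12  1.13  1.88] M [ 0.06  0.3  -0.04] w 0.026
dx,dy,dz 0.0001 0.0007 0.0122 turn -0.004 [  5.4  15.8 -10.3  96.7   3.   67.7  92.1]
```

Contact at about the predicted height with only about 2 N. Continuing slowly.

Emit:
servo_tool(
  targets=[
    [15,0,0,0.0015,0],
    [15,0,0,0.003,0],
    [15,0,0,0.0045,0],
    [15,0,0,0.006,0],
    [15,0,0,0.006,0],
  ],
)

```text
time_s: 15.75
tool_pos: [0.5987, 0.0084, 0.1293]
tool_rot: [-180.0, -0.0, -172.3]
force: [-2.7, -0.6, 0.7]
grip_width: 0.0256
```

```bash
python3 tgt.py .5986 .009 .1236;  python3 - <<'E'
from h import *
for n in ("scene","side"):
    d=imaging.read_camera(n); f=d["frame"]
    u,v=dict(scene=(290,165),side=(290,125))[n]
    cv2.imwrite(f"pics/{n}7.png",cv2.resize(f[v:v+75,u:u+100],None,fx=7,fy=7,interpolation=2))
E
```

```text
15.75 [0.5987 0.0084 0.1293] [-1.8000e+02 -2.0000e-02 -1.7225e+02] F [-2.69 -0.62  0.71] M [0.01 0.3  0.04] w 0.0256
dx,dy,dz 0.0 0.0007 0.0057 turn -0.004 [  5.4  16.1 -10.3  97.1   3.1  67.   92. ]
```

View pics/side7.png

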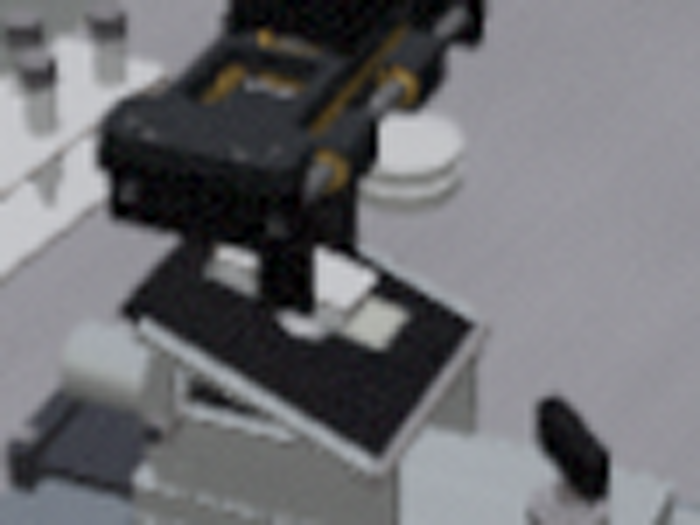

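View pics/scene7.png

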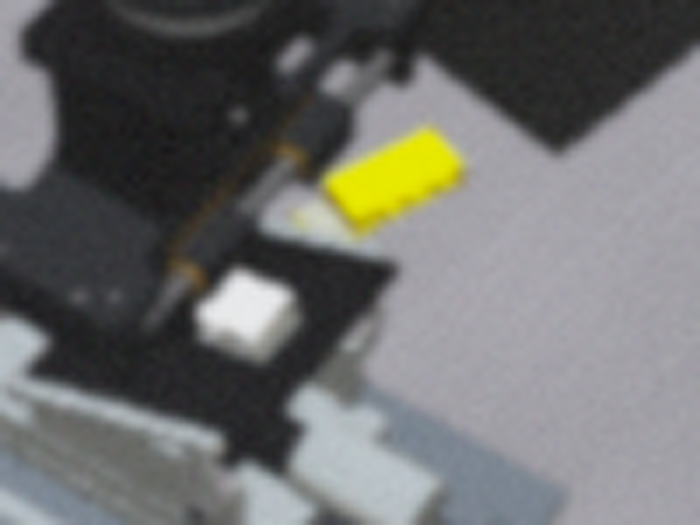

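The slide is pivoting in the grip: label end at side crop (375,325), already tilting. Continuing.

Emit:
servo_tool(
  targets=[
    [15,0,0.0005,0.001,0],
    [15,0,0.0005,0.002,0],
    [15,0,0.0005,0.003,0],
    [15,0,0.0005,0.004,0],
    [15,0,0.0005,0.004,0],
  ],
)

```text
time_s: 16.48
tool_pos: [0.5991, 0.009, 0.1256]
tool_rot: [-180.0, 0.0, -172.3]
force: [0.4, -0.2, 1.8]
grip_width: 0.0255
```

```bash
python3 tgt.py .5986 .009 .1236
```

```text
16.475 [0.5991 0.009  0.1256] [-1.8000e+02  4.0000e-02 -1.7225e+02] F [ 0.39 -0.22  1.77] M [-0.06 -0.01  0.  ] w 0.0255
dx,dy,dz 0.0005 0.0001 0.002 turn -0.004 [  5.3  16.3 -10.3  97.3   3.1  66.6  92. ]
```

Emit:
servo_tool(
  targets=[
    [15,0,0,0.0005,0],
    [15,0,0,0.001,0],
    [15,0,0,0.0015,0],
    [15,0,0,0.002,0],
    [15,0,0,0.002,0],
  ],
)

```text
time_s: 17.1
tool_pos: [0.5989, 0.0092, 0.1236]
tool_rot: [180.0, 0.0, -172.2]
force: [0.4, -0.1, 0.4]
grip_width: 0.0257
```

```bash
python3 tgt.py .5986 .009 .1236
```

```text
17.1 [0.5989 0.0092 0.1236] [ 1.7999e+02  1.0000e-02 -1.7224e+02] F [ 0.45 -0.11  0.44] M [ 0.09 -0.18 -0.01] w 0.0257
dx,dy,dz 0.0003 -0.0002 -0.0 turn -0.004 [  5.3  16.4 -10.3  97.5   3.1  66.4  91.9]
```

Emit:
servo_tool(
  targets=[
    [15,0,0,0.0005,0],
    [15,0,0,0.001,0],
    [15,0,0,0.0015,0],
    [15,0,0,0.0015,0],
    [15,0,0,0.0015,0],
  ],
)

```text
time_s: 17.73
tool_pos: [0.5989, 0.0092, 0.1225]
tool_rot: [180.0, 0.0, -172.2]
force: [-0.9, 0.3, 4.9]
grip_width: 0.0257
```

```bash
python3 tgt.py .5986 .009 .1236;  python3 - <<'E'
from h import *
for n in ("scene","side","wrist"):
    d=imaging.read_camera(n); f=d["frame"]
    u,v=dict(scene=(290,165),side=(290,125),wrist=(240,100))[n]
    cv2.imwrite(f"pics/{n}8.png",cv2.resize(f[v:v+75,u:u+100],None,fx=7,fy=7,interpolation=2) if n!="wrist" else cv2.resize(f[100:300,220:420],None,fx=3,fy=3))
    c=cloud(d,n); R=c[(np.hypot(c[...,0]-.60,c[...,1]-.0095)<.05)&(c[...,2]>.08)&(c[...,2]<.17)&(f.min(2)>110)]
    w=np.array([-.391,-.055,.9184]); w/=np.linalg.norm(w); h=(R-[.6025,.0095,.1187])@w; up=np.array([.9094,.128,.3956]); s=(R-[.6025,.0095,.1187])@up
    for a in range(-50,50,8):
        k=(s>a/1000)&(s<(a+8)/1000)&(h>-.004); 
        if k.sum()>3: print(n,a,k.sum(),np.percentile(h[k],[10,50,90]).round(4))
E
```

```text
17.725 [0.5989 0.0092 0.1225] [ 1.7999e+02  3.0000e-02 -1.7224e+02] F [-0.9   0.26  4.9 ] M [0.34 0.11 0.03] w 0.0257
dx,dy,dz 0.0003 -0.0001 -0.0011 turn -0.004 [  5.3  16.5 -10.3  97.5   3.2  66.3  91.9]
scene 6 7 [-0.0025  0.0037  0.011 ]
scene 14 25 [0.006  0.0116 0.013 ]
scene 22 25 [0.0086 0.0115 0.0134]
scene 30 45 [0.0015 0.0081 0.0123]
side -42 10 [0.0022 0.0032 0.0052]
side -34 20 [0.0022 0.0041 0.0057]
side -26 26 [0.0031 0.0101 0.0153]
side -18 29 [0.0043 0.0144 0.0164]
side -10 19 [0.0123 0.0139 0.0161]
side -2 6 [0.0053 0.0132 0.015 ]
side 14 5 [0.0044 0.0066 0.0112]
side 22 7 [0.0042 0.0063 0.0106]
side 30 4 [0.0041 0.0059 0.0076]
wrist -42 339 [0.0012 0.0027 0.0038]
wrist -34 597 [0.0021 0.0029 0.0037]
wrist -26 519 [0.0024 0.0139 0.0149]
wrist -18 729 [0.0134 0.0142 0.015 ]
wrist -10 734 [0.0132 0.014  0.0148]
wrist -2 196 [0.013  0.0138 0.0148]
wrist 14 548 [0.0125 0.0134 0.0142]
wrist 22 624 [0.0122 0.0132 0.014 ]
wrist 30 4 [-0.0011 -0.0005 -0.    ]
```

View pics/side8.png

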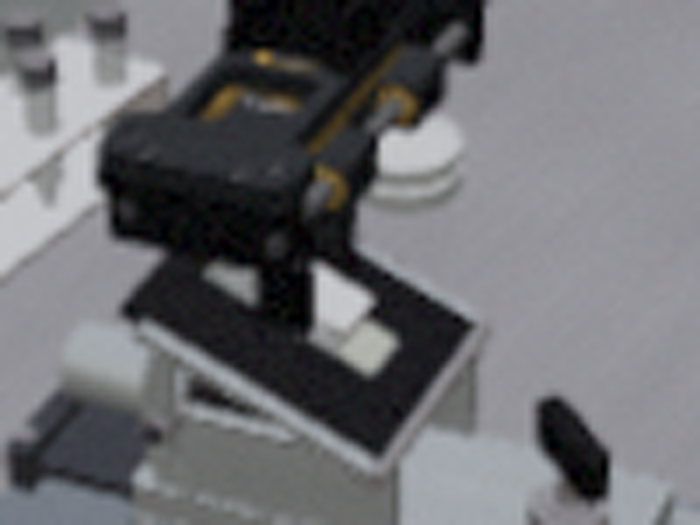

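View pics/wrist8.png

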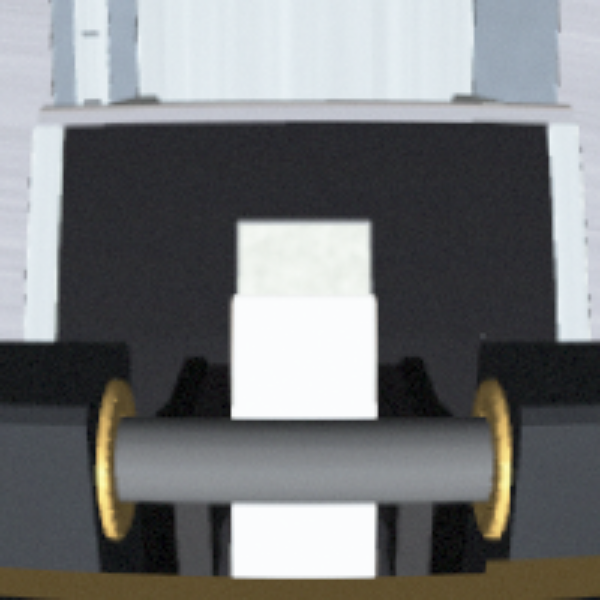

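Force stepped up to about 5 N, consistent with full contact. Now comparing the lid and stage planes in one wrist picture, plus the slide's position against the stage edges.

```bash
cat > chk.py <<'E'
from h import *
d=imaging.read_camera("wrist"); f=d["frame"]; c=cloud(d,"wrist")
def fit(P,t=.0015):
    for _ in range(8):
        ce=P.mean(0); w=np.linalg.svd(P-ce,full_matrices=False)[2][2]; w*=np.sign(w[2]); r=(P-ce)@w; P=P[abs(r)<t]
    return ce,w,P
vv,uu=np.mgrid[0:400,0:640]
st=((uu>247)&(uu<398)&(vv>144)&(vv<205)&((uu<290)|(uu>355)|(vv<168)))&(f.max(2)<70)
cs,ws,Ps=fit(c[st]); print("stage",np.degrees(np.arccos(ws[2])),np.degrees(np.arctan2(-ws[1],-ws[0])),len(Ps))
ld=(uu>296)&(uu<346)&(vv>200)&(vv<292)&(f.min(2)>180)
cl,wl,Pl=fit(c[ld]); print("lid",np.degrees(np.arccos(wl[2])),np.degrees(np.arctan2(-wl[1],-wl[0])),len(Pl),"angle",np.degrees(np.arccos(min(1,ws@wl))),"lid height",(cl-cs)@ws)
up=np.cross(np.cross(ws,[0,0,1]),ws); up/=np.linalg.norm(up); ac=np.cross(ws,up)
T=d["world_from_camera"]
def onp(uv,h=0):
    v=ray(d,"wrist",uv)@T[:3,:3].T; P=T[:3,3]+v*(((cs+ws*h-T[:3,3])@ws)/(v@ws))[:,None]
    return np.c_[(P-cs)@up*1000,(P-cs)@ac*1000].round(1)
q=lambda u,v:(220+u/3,100+v/3)
print("low edge",onp([q(66,124),q(300,122),q(546,124)]))
print("sides",onp([q(60,330),q(553,330)]))
print("label end",onp([q(238,220),q(371,220)],.002))
print("lid low end",onp([q(232,295),q(376,295)],.014)); print("lid far end",onp([q(232,577),q(376,577)],.014))
E
python3 chk.py
```

```text
stage 36.11515558872414 7.876597087517252 614
lid 89.53599980754089 97.56629428497399 383 angle 89.44227145306347 lid height 0.00508356192171078
low edge [[-20.2 -51.3]
 [-19.7  -1.5]
 [-20.   50.9]]
sides [[ 26.  -47.6]
 [ 26.3  47. ]]
label end [[  3.9 -13.6]
 [  4.   12.3]]
lid low end [[ 24.3 -13.4]
 [ 24.4  11.7]]
lid far end [[ 72.8 -12.5]
 [ 72.9  10.6]]
```

```bash
python3 - <<'E'
s=open("chk.py").read()
s=s.replace("cs,ws,Ps=fit(c[st])","W=np.array([-.391,-.055,.9184]); H=(c-[.6025,.0095,.1187])@W\nst&=abs(H)<.005\ncs,ws,Ps=fit(c[st])")
s=s.replace("&(f.min(2)>180)","&(f.min(2)>180)&(abs(H-.014)<.003)")
open("chk.py","w").write(s)
E
python3 chk.py
```

```text
stage 21.818605171477003 8.101967452519359 6415
lid 21.832054193279077 8.479009327534596 2895 angle 0.14081945025402165 lid height 0.013982937891236582
low edge [[-18.8 -49.9]
 [-18.2  -1.4]
 [-18.2  49.5]]
sides [[ 23.9 -49.4]
 [ 24.5  48.7]]
label end [[  2.5 -13.7]
 [  2.6  12.4]]
lid low end [[ 18.7 -13.8]
 [ 18.9  12.2]]
lid far end [[ 69.7 -14. ]
 [ 69.8  11.8]]
```

Lid and stage planes agree within 0.14°, with the lid 13.98 mm above the face (14 expected), and the centre is off about 1.5 mm. I'll raise the grip slightly, hold, and recheck.

Emit:
servo_tool(
  targets=[
    [15,0,0,0.0003,0],
    [15,0,0,0.0006,0],
    [15,0,0,0.0006,0],
    [15,0,0,0.0006,0],
    [15,0,0,0.0006,0],
  ],
  grip_force=12,
)

```text
time_s: 18.6
tool_pos: [0.5989, 0.0091, 0.1224]
tool_rot: [180.0, 0.0, -172.2]
force: [-1.6, 0.5, 7.3]
grip_width: 0.0258
```

Emit:
servo_tool(
  targets=[
    [15,0,0,0,0],
    [15,0,0,0,0],
    [15,0,0,0,0],
    [15,0,0,0,0],
    [15,0,0,0,0],
  ],
)

```text
time_s: 19.23
tool_pos: [0.5989, 0.0091, 0.1224]
tool_rot: [180.0, 0.0, -172.2]
force: [-1.2, 1.0, 7.9]
grip_width: 0.0255
```

```bash
python3 chk.py
python3 - <<'E'
from h import *
for i in range(6):
    o=monitor.get_obs(); print(o["time_s"],o["tool_pos"].round(5),o["force"].round(2),o["grip_width"].round(4)); imaging.read_camera("wrist")
d=imaging.read_camera("wrist");c=cloud(d,"wrist"); f=d["frame"]
m=(f.max(2)<75)&(np.hypot(c[...,0]-.49,c[...,1]+.006)<.04)&(c[...,2]>.093)&(c[...,2]<.105)
P=c[m]; print(len(P),cv2.minAreaRect((P[:,:2]*1000).astype(np.float32)))
E
```

```text
stage 21.898770853682137 8.059546620377969 6410
lid 21.76934736781954 8.478611783021483 2900 angle 0.20258835670924866 lid height 0.013937724041287854
low edge [[-18.8 -50. ]
 [-18.2  -1.6]
 [-18.3  49.4]]
sides [[ 23.9 -49.5]
 [ 24.4  48.6]]
label end [[  2.5 -13.8]
 [  2.6  12.3]]
lid low end [[ 18.7 -13.9]
 [ 18.9  12. ]]
lid far end [[ 69.7 -14.1]
 [ 69.8  11.7]]Traceback (most recent call last):
  File "<stdin>", line 3, in <module>
AttributeError: 'float' object has no attribute 'round'
```

Run:
```python
from h import *
for i in range(3):
    o=monitor.get_obs(); print(o["time_s"],o["tool_pos"].round(5),o["force"].round(2),o["grip_width"]); d=imaging.read_camera("wrist")
c=cloud(d,"wrist"); f=d["frame"]
m=(f.max(2)<75)&(np.hypot(c[...,0]-.49,c[...,1]+.006)<.04)&(c[...,2]>.093)&(c[...,2]<.105)
P=c[m]; print(len(P),cv2.minAreaRect((P[:,:2]*1000).astype(np.float32)))
print(ticket.sign_off())
```

```text
19.275 [0.59891 0.00914 0.12243] [-1.96  0.31  8.48] 0.02609671459205383
19.325 [0.59894 0.00913 0.12244] [-1.91  1.07  8.24] 0.025765728417352265
19.375 [0.59891 0.00912 0.12241] [-2.43  0.75  7.71] 0.025836965277194462
1280 ((489.9956970214844, -5.997039794921875), (12.152816772460938, 45.353240966796875), 55.00438690185547)
the job is handed in; nothing more can be done
None
```

I locked the carriage and put the slide on the sloped stage, pressed there and still gripped. The job was handed in at about 19.4 s; no verdict came back.

- **Clamp:** I turned the knob about 1.26 rad clockwise, until the torque rose sharply as at the stop. The knob was still at (0.490, -0.006) m at the end, so the carriage moved no more than about 1–2 mm.
- **Slide:** I chose the white-lidded slide on the mat and left the yellow look-alikes alone. The moves cannot tilt the tool, so I lowered the slide level and let it pivot in a light 8 N grip until it lay flush. I then raised the grip to 12 N.

Last checks:

| Check | Measured | Allowed |
|---|---|---|
| Tilt, lid to stage | 0.2° | 2.6° |
| Lid height above the stage face | 13.9 mm (14 mm expected) | ±2 mm |
| Distance from the hole's centre | about 1.5 mm | 10 mm |
| Length off straight up the slope | less than 1° | 10° |
| Wrist push, upward force, steady (estimates the stage contact force) | about 8 N | 1.5–25 N |

- **Slope readings disagreed:** early measurements from further away gave 21° to 23.3°. The last close picture gave 21.9°, and the tilt check compares lid and stage in that same picture.
- **Hole position:** in the scene camera the hole came out about 5–7 mm away from the wrist camera's estimate. I used the wrist value, which matched the stage edges and the knob line.
- **Not rechecked:** I did not measure the bystanders again at the end. No move came near them.

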